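Lock the strainer into the citrus press

ROBOT

A 7-joint arm with a two-finger parallel gripper is mounted at the origin on a cart in front of the work surface, level with it; the furniture and walls round the work are solid. World frame = base frame: x ahead of the robot, y to its left, z up, the work surface at z = 0. Lengths are in m, angles in rad, forces in N, time in s.
With the tool pointing down it reaches from about 0.4 to 0.85 m from the base axis. Payload 4.5 kg.
Tool frame: the origin (TCP) lies on the centre line of the jaws, within the pads' length; the fingertips stand 17 mm ahead of it and the grasp point (between the pads) lies 2 mm behind it (ctrl.tip_reach is the distance from the TCP to the fingertips, in m); z points along the fingers, y is the line along which they close (so a half turn about z gives the same grasp; the last joint's range is limited). The gripper opens to 85 mm and grips with 20 to 120 N. Pads are 22 mm wide; open, the fingers measure 114 mm over their backs; the gripper's body (76 mm by 85 mm) begins 54 mm behind the grasp point. The pads swing forward as they close: fully open they stand 13 mm farther back than shut.
Start: joints at [-1.119, 0.689, -0.195, 1.565, 0.157, 0.902, -0.215], TCP at [0.254, 0.571, 0.248] pointing down, gripper open.
Joint ranges: [-3.01, 3.01], [-0.46, 2.08], [-1.47, 1.51], [0.13, 2.56], [-1, 4.14], [0.04, 2.09], [-2.66, 2.66]. Speed limits (rad/s): [2.57, 2.57, 3.14, 3.14, 3.14, 3.14, 3.14].

INTERFACE

Orientations are given as a unit quaternion [x, y, z, w].
In Python, from workcell import telemetry, cams, ctrl gives the robot as it stands.
- The arm moves only by the tool arm_command, never from a script. Its argument "targets" is one flat list of numbers, 7 for each row, row after row: the turn, a rotation vector about the world's x, y, z in a scale on which 1.0 is 360 degrees, then the shift along the world's x, y, z in normalised numbers (1 is 0.3 m), then the opening, from -1 (shut) to 1 (fully open). A call has exactly 8 rows; each row is the pose to reach, as a shift and turn from the pose commanded when the call began; what a row does not reach only later rows make up. A row lasts 1/12 s, in which the tool goes at most 41.7 mm and 7.16 degrees, less where a joint would pass 70% of its speed; a pose out of reach is approached as far as the arm can. Shift and turn numbers lie between -1 and 1, and a call with a number outside is refused. A call with a gripper value outside its range is refused whole. The fingers move at their own pace and stop on an object; "newtons" is the grip in N (left out, the last holds). Time passes only in rows, so rows that repeat a pose let the fingers close, or fill a call up. It gives the time, the measured TCP pose, the force, the opening and the grip force at its end, in the units of the state.
- telemetry.read_state(): the state, without advancing time (a new reading comes with each control period).
- cams.grab_frame(name): name is "scene" or "top" or "wrist"; returns a dict with "color" (480x640x3 uint8, red, green, blue), "intrinsics" (3x3 intrinsics, pixels), "origin" and "rotation" of the camera in the world. Camera axes: x right, y down, z forward; pixel columns grow to the right and rows downward; lengths in m; the calibration is good to about 2 mm. A picture is of the moment at which its call begins. There is no depth.
- ctrl.hand_in(): hands the job in; it is judged then, once.
The state is a dict: "clock": time; "q": joint angles; "qvel": joint speeds; "joint_torque": joint torques, N m; "tcp_pos": TCP position; "tcp_rot": TCP orientation; "contact_force": force on the tool from outside, world axes, zero at the start; "moment": the same for the moment, N m; "grip_width": finger opening in m; "grasp_force": force on a finger pad.
Only numpy, scipy, OpenCV 4.12 (cv2) and the standard library are available. Lean on these libraries where they do the work, as an engineer would, in place of code of your own. Each camera call takes 0.05 s, during which the arm holds its last target. There are 200 camera calls.

TASK

Get the citrus press ready for lemons: pick up the strainer with the reamer, hang it by its three lugs in the slotted collar of the press, and turn it clockwise (seen from above) until all three lugs drop fully into the locking notches, then let go. The collar has been screwed on at some unknown angle, so feel for the slots with a light hand and do not force anything; leave the bowl under the spout and the other things beside the press where they stand.

Things in the scene. Friction and masses are not known exactly. Their poses are not given: they have to be found in the camera images.
- strainer: Loose steel strainer dish (0.18-0.35 kg) with a white ribbed reamer in its middle, standing on the worktop. Origin: centre of its underside, z up along its axis. Round band of radius 49.5 mm from z 14 to the rim at z 34, tapering below to radius 38.5 at the underside. Dish floor at z 26, inner radius 46; the reamer's tip is at z 85.
- strainer_grip (a point): Point on the reamer's axis, 50 mm above the strainer's underside, to grip from above. Axes as the strainer's. Ten upright ribs, 6 mm wide, at 0, 36, 72.. deg from +x, outer radius 20; parallel-sided from 17 mm below to 6 mm above this point. Best grip: pads between ribs (closing line at 18, 54, 90.. deg), 38 mm wide.
- strainer_lug (a point): Middle of the lug at the strainer's +x, 24 mm above its underside, 54.5 mm from its axis. Three such lugs at 0, 120 and 240 deg: round pins of 8 mm diameter, lying radially, from the band (radius 49.5) to radius 60.
- juicer: Citrus press: white round housing sucked fast to the worktop, radius 66 mm at the foot, spout at its -x side. Origin: centre of its foot, z up along its axis. On top a steel collar ring with three J-slots: bore radius 52, outside 57, z 90 to 145; tray inside at z 85. Height of the strainer's origin over this one: 125 with lugs on the collar's rim, 101 on the slot floor, 94 in the notches.
- collar_mouths (a point): On the press's axis at the collar's rim, 145 mm above its foot; axes as the press's. Three slot mouths, each 12 deg (11 mm) wide, open here and go straight down 24 mm to the slot floor. Mouth centres: 0, 120, 240 deg from +x, all shifted together by an unmeasured -17 to +17 deg, as the collar was screwed on. It is tight and does not turn now.
- collar_notches (a point): On the press's axis at the height of the notch floors, 114 mm above its foot. From each mouth the slot runs level, clockwise seen from above, on a floor at 121 mm under a roof at 134, and ends in a notch, 12 deg wide, 7 mm deeper, whose far wall is the stop. Mouth centre to notch centre: 30 deg. Lugs slide under light pressure; mouth and notch are felt as a drop. Over 40 N is forcing it.
- bowl: Plain china bowl, 140 mm across and 69 high, on the worktop under the spout, its centre about 147 mm from the press's axis; stays put. Origin: centre of its underside.
- lemon: The lemon that lies on the bare worktop behind the strainer, 71x53x51 mm (another lies on the chopping board); stays put. Origin: its underside.
- glass: Upturned drinking glass, 84 mm across, 89 high, behind the press; stays put. Origin: centre of its underside.
- mug: White mug, 83x115x86 mm, on the worktop behind the strainer; stays put. Origin: under its middle.

How it is judged:
On the way:
1. the strainer hangs level in the collar, its three lugs down in the slots on the slot floor, not yet in the notches (z of strainer in the frame of juicer between 0.0985 and 0.107 m and horizontal distance between strainer and juicer below 0.006 m and angle between strainer's own z axis and vertical below 0.08 rad), for 0.2 s.
At the end, for the whole second after the job is handed in: The strainer sits level in the collar with its three lugs at the bottom of the notches: its origin 91 to 96.5 mm above the press's origin, at most 5 mm off the press's axis, tilted under 0.05 rad, at rest and released (z of strainer in the frame of juicer between 0.091 and 0.0965 m and horizontal distance between strainer and juicer below 0.005 m and angle between strainer's own z axis and vertical below 0.05 rad and linear speed of strainer below 0.02 m/s); the robot touches nothing.
It fails at once if the strainer and the press are pushed together with more than 40 N (contact force between strainer and juicer above 40 N).
It fails at once if the bowl, lemon, glass or mug is shifted by more than 25 mm (distance of any of bowl, lemon, glass, mug from where it was at the start of the episode above 0.025 m).
It also fails if it takes over 67 s, if anything falls off the work surface, if the arm or the gripper's body presses on something with over 40 N, if the wrist force passes 120 N, or if a joint passes its speed limit or range.

## Working session

There is one attempt and no reset: what is moved stays moved. The work goes in short steps, Python scripts to look and compute and a tool call to move; the robot and the scene stay as the last step left them, time stands still between calls to the robot, and variables do not carry over. Pictures are saved under pics/ and viewed, at most 10 in all, crops included, and the job is handed in when it is done.

Besides the shell and the picture viewer there is one more tool, called after "Request:" by a JSON object that holds its "method" and its "body", one argument or row to a line. arm_command: Moves the arm, as the interface text tells. Its arguments: {"type":"object","properties":{"targets":{"type":"array","items":{"type":"number"}},"newtons":{"type":"number"}},"required":["targets"]}

```bash
mkdir -p pics
cat > h.py <<'E'
import numpy as np,cv2
from workcell import telemetry,cams,ctrl
def grab(n,f=None):
    d=cams.grab_frame(n)
    if f: cv2.imwrite('pics/'+f,d['color'][:,:,::-1])
    return d
def ray(d,u,v,z):
    K=np.array(d['intrinsics']);R=np.array(d['rotation']);o=np.array(d['origin'])
    r=R@np.linalg.inv(K)@np.array([u,v,1.0]);return o+r*(z-o[2])/r[2]
def proj(d,p):
    K=np.array(d['intrinsics']);R=np.array(d['rotation']);o=np.array(d['origin'])
    c=K@(R.T@(np.array(p)-o));return c[:2]/c[2]
E
python3 - <<'E'
from h import *
import pickle
D={}
for n in ['scene','top']:
    D[n]=grab(n,n+'1.png');print(n,D[n]['intrinsics'],D[n]['origin'],D[n]['rotation'])
pickle.dump(D,open('d.pkl','wb'))
print(telemetry.read_state())
E
```

```text
scene [[457.57856988   0.         320.25434597]
 [  0.         457.57856988 234.50515441]
 [  0.           0.           1.        ]] [0.41683349 0.67779586 0.6496487 ] [-0.06154341  0.88772855 -0.45470305  0.03735721]
top [[519.54383471   0.         313.72732957]
 [  0.         519.54383471 232.30130521]
 [  0.           0.           1.        ]] [ 0.42825888 -0.0762532   1.27078101] [ 0.71136588 -0.70145836  0.03344776 -0.02821371]
{'clock': 0.1, 'q': array([-1.11916992,  0.6899311 , -0.1945206 ,  1.56621482,  0.1573044 ,
        0.90251477, -0.21509313]), 'qvel': array([ 0.00071728, -0.00150519, -0.00078153, -0.00339441,  0.00029091,
        0.00162657, -0.00044431]), 'joint_torque': array([-4.52816952e-03, -5.40597725e+01, -1.27181467e+00, -1.58986562e+01,
        9.38836543e-03,  4.34149013e-03,  1.33886468e-05]), 'tcp_pos': array([0.25342677, 0.57071446, 0.24755162]), 'tcp_rot': array([ 2.07356083e-01,  9.78265175e-01, -8.30635466e-04, -1.13051682e-04]), 'contact_force': array([ 0.29351119, -0.21131035,  0.03966252]), 'moment': array([-0.03466177,  0.01911515, -0.02289209]), 'grasp_force': 0.0, 'grip_width': 0.08546114929592392}
```

View pics/top1.png

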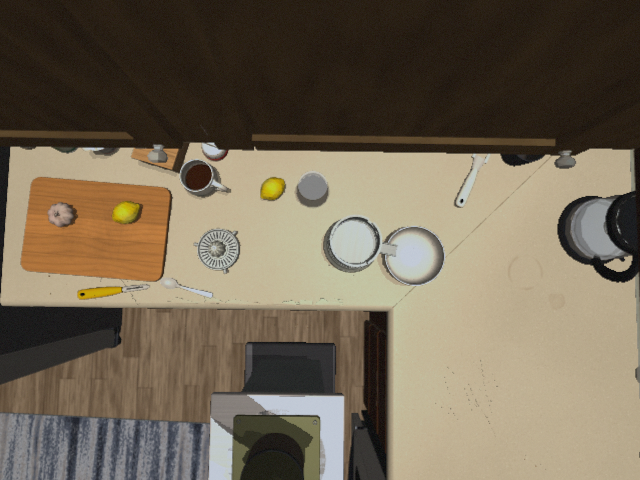

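View pics/scene1.png

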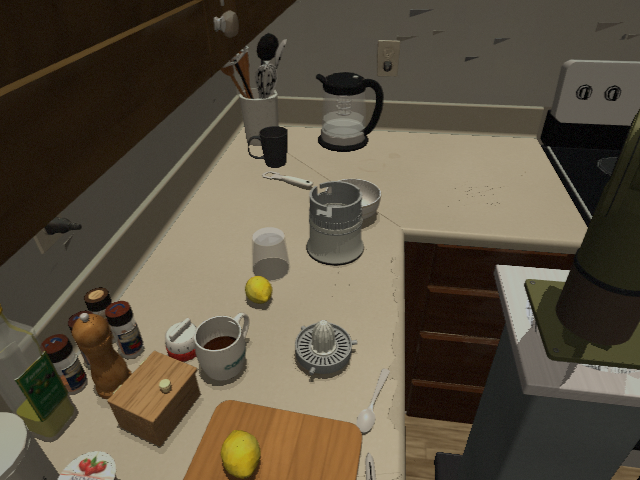

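```bash
sed -i "s/R=np.array(d\['rotation'\])/R=Rot.from_quat(d['rotation']).as_matrix()/; 1a from scipy.spatial.transform import Rotation as Rot" h.py
python3 - <<'E'
from h import *
import pickle
D=pickle.load(open('d.pkl','rb'))
for (u,v,z) in [(218,249,.034),(353,243,.145),(413,255,.069),(272,188,.025),(312,190,.089),(200,178,.086),(275,450,0)]: print(u,v,ray(D['top'],u,v,z).round(3))
t=D['top']['color'][:,:,::-1];s=D['scene']['color'][:,:,::-1]
r=lambda a:cv2.resize(a,(400,300),interpolation=cv2.INTER_CUBIC)
a=np.vstack([np.hstack([r(t[222:276,182:254]),r(t[202:286,310:422])]),np.hstack([r(s[309:387,272:376]),r(s[165:273,280:424])])])
cv2.imwrite('pics/c1.png',a)
E
```

```text
218 249 [0.493 0.143 0.034]
353 243 [ 0.505 -0.17   0.145]
413 255 [ 0.484 -0.315  0.069]
272 188 [0.644 0.018 0.025]
312 190 [ 0.629 -0.079  0.089]
200 178 [0.654 0.18  0.086]
275 450 [ 0.021 -0.     0.   ]
```

View pics/c1.png

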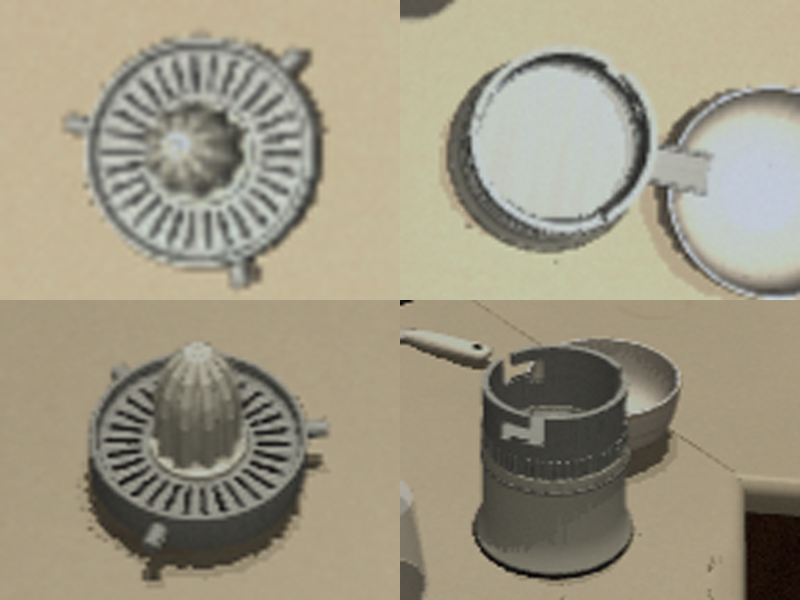

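Run:
```python
from h import *
import pickle
D=pickle.load(open('d.pkl','rb'));T,S=D['top'],D['scene']
def cc(P):
    A=2*(P[1:]-P[0]);b=(P[1:]**2).sum(1)-(P[0]**2).sum();c=np.linalg.solve(A,b);return c
for d,L in [(T,[(235.3,232.4),(195.7,244.1),(225.7,272.)]),(S,[(357,342.3),(302.7,327.7),(311.5,371.4)])]:
    P=np.array([ray(d,u,v,.025)[:2] for u,v in L]);c=cc(P);w=P-c
    print('strainer',c.round(4),np.hypot(*w.T).round(4),np.degrees(np.arctan2(w[:,1],w[:,0])).round(1), (np.degrees(np.arctan2(w[:,1],w[:,0]))%120).round(1))
print('rim',ray(T,218.2,249.2,.034), 'tip S',ray(S,272+195/3.846,309+48/3.846,.085),'tip T',ray(T,182+175/5.556,222+145/5.556,.085))
jT=ray(T,355.4,241.2,.145);print('collar T',jT,'S',ray(S,335.8,194.9,.145))
print('bowlS/T',ray(T,413.5,255,.069),'spout',ray(T,389,250,.08))
for u,v in [(329.3,208.),(318.9,187.3)]:
    p=ray(S,u,v,.145);print('mouth',p, [(np.hypot(*(p-c)[:2]),np.degrees(np.arctan2(*(p-c)[1::-1]))) for c in (jT,)])
for c in (jT,):
  for d,n in((T,'T'),(S,'S')):
    for r in(.052,.057):
      e=np.array([proj(d,c+[r*np.cos(a),r*np.sin(a),0]) for a in np.linspace(0,6.283,60)]);print(n,r,e.min(0),e.max(0))
  print([proj(T,c*[1,1,0]+[0,0,0])])
```

```text
strainer [0.4928 0.1424] [0.0567 0.0567 0.0567] [ -42.9   77.8 -161.2] [77.1 77.8 78.8]
strainer [0.4929 0.1477] [0.058 0.058 0.058] [-164.3  -39.3   76.3] [75.7 80.7 76.3]
rim [0.49285643 0.14205254 0.034     ] tip S [0.49539271 0.14730092 0.085     ] tip T [0.49255755 0.14383752 0.085     ]
collar T [ 0.50865913 -0.17474773  0.145     ] S [ 0.5103317  -0.16464583  0.145     ]
bowlS/T [ 0.483959   -0.31629286  0.069     ] spout [ 0.4941435  -0.25778088  0.08      ]
mouth [ 0.51749723 -0.1109117   0.145     ] [(np.float64(0.06444494432501938), np.float64(82.11750277106292))]
mouth [ 0.55108495 -0.19238126  0.145     ] [(np.float64(0.0459444419080542), np.float64(-22.56933560977883))]
T 0.052 [331.4839107  217.42674445] [379.29252779 265.14864003]
T 0.057 [329.18323011 215.15086909] [381.5893704  267.46151483]
S 0.052 [313.11000118 180.84233444] [361.21181746 205.35807109]
S 0.057 [310.80499507 179.76474957] [363.53999428 206.64780375]
[array([350.20013816, 245.34070941])]
```

The manual's scale: shifts go in shares of 0.3 m and turns go in shares of 360 degrees. Converting my numbers, -0.28 m / 0.3 = -0.9333, -0.14 m / 0.3 = -0.4667, -6 degrees / 360 = -0.0167.

Request:
{"method": "arm_command", "body": {
  "targets": [0,0,-0.0167,0.0667,-0.1167,0,0.3,0,0,-0.0167,0.1333,-0.2333,0,0.3,0,0,-0.0167,0.2,-0.35,0,0.3,0,0,-0.0167,0.2667,-0.4667,0,0.3,0,0,-0.0167,0.3333,-0.5833,0,0.3,0,0,-0.0167,0.4,-0.7,0,0.3,0,0,-0.0167,0.4667,-0.8167,0,0.3,0,0,-0.0167,0.5333,-0.9333,0,0.3]
}}

```text
clock: 0.77
tcp_pos: [0.414, 0.2893, 0.2481]
tcp_rot: [0.258, 0.966, -0.0, -0.0]
contact_force: [1.0, -0.6, -0.8]
grip_width: 0.0556
grasp_force: 0.0
```

Request:
{"method": "arm_command", "body": {
  "targets": [0,0,0,0.0667,-0.1233,0,0.3,0,0,0,0.1333,-0.2467,0,0.3,0,0,0,0.2,-0.3667,0,0.3,0,0,0,0.2333,-0.4333,0,0.3,0,0,0,0.2667,-0.49,0,0.3,0,0,0,0.2667,-0.49,0,0.3,0,0,0,0.2667,-0.49,0,0.3,0,0,0,0.2667,-0.49,0,0.3]
}}

```text
clock: 1.43
tcp_pos: [0.4929, 0.1454, 0.2482]
tcp_rot: [0.258, 0.966, 0.0, -0.0]
contact_force: [-1.0, 0.7, 0.6]
grip_width: 0.0558
grasp_force: 0.0
```

Run:
```python
from h import *
d=grab('wrist','w1.png');s=telemetry.read_state()
print(d['origin'],Rot.from_quat(d['rotation']).as_matrix().round(3),s['tcp_pos'],s['tcp_rot'],s['contact_force'],s['q'].round(2))
for p in [(.493,.144,.085),(.493,.144,.034),(.493+.06*.208,.144+.06*.978,.025),(.509,-.172,.145)]: print(proj(d,p))
import pickle;pickle.dump(d,open('w1.pkl','wb'))
```

```text
[0.4306499  0.18009575 0.37430002] [[ 0.499  0.831  0.246]
 [ 0.867 -0.478 -0.142]
 [-0.001  0.284 -0.959]] [0.49277338 0.14583223 0.24821748] [ 2.57109657e-01  9.66382055e-01  3.55463304e-04 -4.70247050e-04] [0.09414852 0.2278587  0.87431167] [-0.23  0.55 -0.23  1.9   0.18  0.72  0.49]
[317.47474458 221.87495224]
[317.51324558 208.69222215]
[377.94275473 187.57020466]
[-23.26904142 453.69845198]
```

View pics/w1.png

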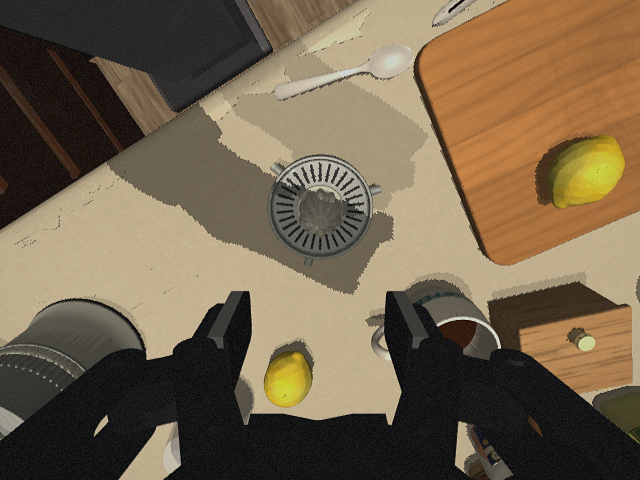

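Run:
```python
from h import *
import pickle
d=pickle.load(open('w1.pkl','rb'))
c=d['color'][140:275,230:410,::-1];cv2.imwrite('pics/c2.png',cv2.resize(c,(800,600),interpolation=cv2.INTER_CUBIC))
P=np.array([ray(d,u,v,.024)[:2] for u,v in [(277,167),(380,189),(308.5,264)]])
A=2*(P[1:]-P[0]);b=(P[1:]**2).sum(1)-(P[0]**2).sum();c=np.linalg.solve(A,b);w=P-c
print(c,np.hypot(*w.T),np.degrees(np.arctan2(w[:,1],w[:,0]))%120)
print(ray(d,321,204,.034),ray(d,319,215,.085))
for r,z in((.0495,.034),(.0495,.014)):
  e=np.array([proj(d,(c[0]+r*np.cos(a),c[1]+r*np.sin(a),z)) for a in np.linspace(0,6.283,90)]);print(e.min(0),e.max(0))
print(proj(d,(*c,.085)))
```

```text
[0.49726746 0.14669006] [0.05809989 0.05809989 0.05809989] [76.76582241 79.47852435 76.61980457]
[0.4907562  0.14904058 0.034     ] [0.48870248 0.14787839 0.085     ]
[269.44671864 157.26431592] [375.09081431 260.84439051]
[271.97537817 155.69364228] [372.09000539 254.17227303]
[323.01013396 224.71897127]
```

View pics/c2.png

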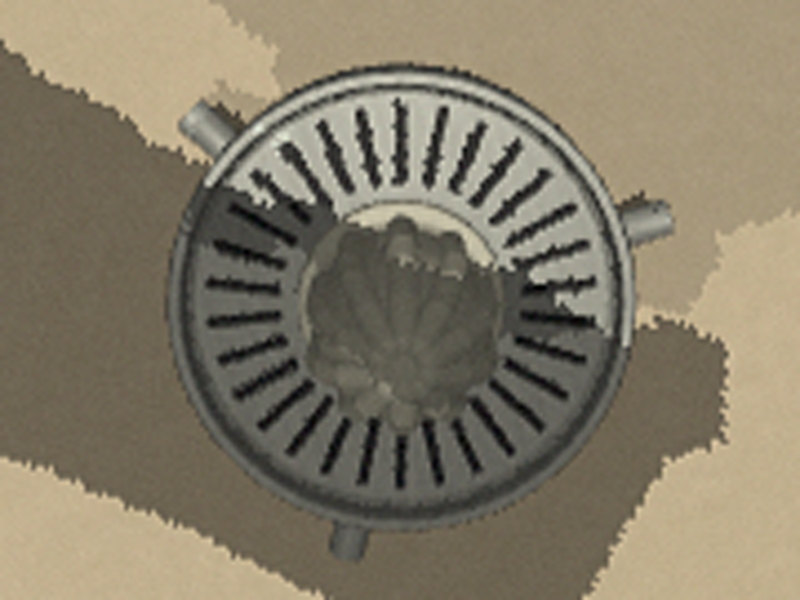

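In the tool's units: -0.2 m / 0.3 = -0.6667, -0.001 m / 0.3 = -0.0033.

Request:
{"method": "arm_command", "body": {
  "targets": [0,0,0,0.0033,-0.0033,-0.1,0.3,0,0,0,0.0033,-0.0033,-0.2,0.3,0,0,0,0.0033,-0.0033,-0.3,0.3,0,0,0,0.0033,-0.0033,-0.4,0.3,0,0,0,0.0033,-0.0033,-0.5,0.3,0,0,0,0.0033,-0.0033,-0.5667,0.3,0,0,0,0.0033,-0.0033,-0.6167,0.3,0,0,0,0.0033,-0.0033,-0.6667,0.3],
  "newtons": 40
}}

```text
clock: 2.15
tcp_pos: [0.4936, 0.1452, 0.0471]
tcp_rot: [0.257, 0.966, 0.0, -0.001]
contact_force: [0.3, -0.8, 0.0]
grip_width: 0.0557
grasp_force: 0.0
```

Request:
{"method": "arm_command", "body": {
  "targets": [0,0,0,0,0,0,0.3,0,0,0,0,0,0,0.3,0,0,0,0,0,0,0.1,0,0,0,0,0,0,-0.05,0,0,0,0,0,0,-0.2,0,0,0,0,0,0,-0.3,0,0,0,0,0,0,-0.3,0,0,0,0,0,0,-0.3]
}}

```text
clock: 2.82
tcp_pos: [0.4958, 0.1448, 0.0498]
tcp_rot: [0.258, 0.966, 0.002, 0.001]
contact_force: [0.6, 2.8, 5.4]
grip_width: 0.0372
grasp_force: 40.1
```

In the tool's units: 0.21 m / 0.3 = 0.7, 0.19 m / 0.3 = 0.6333.

Request:
{"method": "arm_command", "body": {
  "targets": [0,0,0,0,0,0.0333,-0.3,0,0,0,0,0,0.1,-0.3,0,0,0,0,0,0.2,-0.3,0,0,0,0,0,0.3,-0.3,0,0,0,0,0,0.4167,-0.3,0,0,0,0,0,0.5333,-0.3,0,0,0,0,0,0.6333,-0.3,0,0,0,0,0,0.7,-0.3],
  "newtons": 50
}}

```text
clock: 3.48
tcp_pos: [0.4946, 0.1426, 0.2619]
tcp_rot: [0.259, 0.966, 0.001, 0.001]
contact_force: [1.0, 0.3, -3.0]
grip_width: 0.0372
grasp_force: 50.8
```

Run:
```python
from h import *
import pickle
S=pickle.load(open('d.pkl','rb'))['scene']
c=np.ascontiguousarray(cv2.resize(S['color'][174:219,305:368,::-1],(756,540),interpolation=cv2.INTER_CUBIC))
J=np.array([.510,-.167])
for a in range(0,360,30):
  for r in (.052,.057):
    u,v=(proj(S,(J[0]+r*np.cos(np.radians(a)),J[1]+r*np.sin(np.radians(a)),.145))-[304.5,173.5])*12
    cv2.circle(c,(int(u),int(v)),3,(0,0,255),-1)
    if r>.055: cv2.putText(c,str(a),(int(u)+4,int(v)),0,.5,(0,0,255),1)
cv2.imwrite('pics/c3.png',c)
```

```text
(no output)
```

View pics/c3.png

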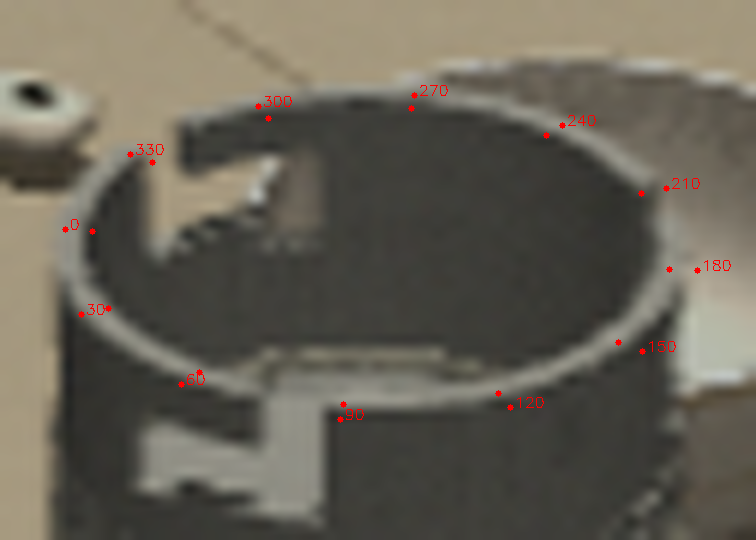

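In the tool's units: -0.25 m / 0.3 = -0.8333, 0.003 m / 0.3 = 0.01, 5.5 degrees / 360 = 0.0153.

Request:
{"method": "arm_command", "body": {
  "targets": [0,0,0.0028,0.0033,-0.05,0,-0.3,0,0,0.0056,0.01,-0.15,0,-0.3,0,0,0.0083,0.0167,-0.2667,0,-0.3,0,0,0.0111,0.0233,-0.3833,0,-0.3,0,0,0.0139,0.03,-0.5,0,-0.3,0,0,0.0153,0.0367,-0.6167,0,-0.3,0,0,0.0153,0.0433,-0.7333,0,-0.3,0,0,0.0153,0.05,-0.8333,0,-0.3]
}}

```text
clock: 4.15
tcp_pos: [0.5078, -0.1102, 0.2587]
tcp_rot: [0.213, 0.977, -0.001, -0.001]
contact_force: [0.8, 0.0, -3.8]
grip_width: 0.0369
grasp_force: 51.0
```

Request:
{"method": "arm_command", "body": {
  "targets": [0,0,0,0.0033,-0.0833,0,-0.3,0,0,0,0.0067,-0.15,0,-0.3,0,0,0,0.0083,-0.19,0,-0.3,0,0,0,0.0083,-0.21,0,-0.3,0,0,0,0.0083,-0.21,0,-0.3,0,0,0,0.0083,-0.21,0,-0.3,0,0,0,0.0083,-0.21,0,-0.3,0,0,0,0.0083,-0.21,0,-0.3]
}}

```text
clock: 4.82
tcp_pos: [0.5122, -0.1679, 0.2584]
tcp_rot: [0.21, 0.978, 0.0, -0.0]
contact_force: [-0.6, 0.3, -3.3]
grip_width: 0.037
grasp_force: 51.0
```

Run:
```python
from h import *
s=telemetry.read_state();print(s['tcp_pos'],Rot.from_quat(s['tcp_rot']).as_matrix().round(4)[:,1:],s['contact_force'],s['moment'],s['q'].round(2))
a=grab('scene')['color'];b=grab('top')['color']
f=lambda x:cv2.resize(x[:,:,::-1],(400,400),interpolation=cv2.INTER_CUBIC)
cv2.imwrite('pics/c4.png',np.hstack([f(a[130:230,290:390]),f(b[190:290,310:410])]))
```

```text
[ 0.51218062 -0.16787771  0.25840289] [[ 4.111e-01 -2.000e-04]
 [ 9.116e-01  1.000e-03]
 [ 8.000e-04 -1.000e+00]] [-0.6051468   0.28801375 -3.27307816] [ 0.02169919 -0.02697298 -0.0273583 ] [ 0.42  0.57 -0.3   1.81  0.22  0.79  1.15]
```

View pics/c4.png

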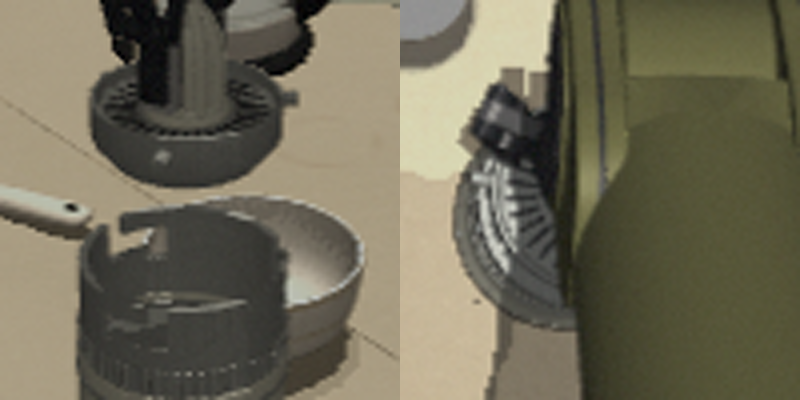

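Run:
```python
from h import *
import pickle
S=pickle.load(open('d.pkl','rb'))['scene'];p=np.array([.5122,-.1682])
for a in (81,83.5,86):
  print(a,proj(S,(p[0]+.06*np.cos(np.radians(a)),p[1]+.06*np.sin(np.radians(a)),.2585-.048+.024)))
e=np.array([proj(S,(p[0]+.0495*np.cos(a),p[1]+.0495*np.sin(a),.2585-.048+.034)) for a in np.linspace(0,6.283,90)]);print(e.min(0),e.max(0))
e=np.array([proj(S,(p[0]+.057*np.cos(a),p[1]+.057*np.sin(a),.145)) for a in np.linspace(0,6.283,90)]);print('collar',e.min(0),e.max(0),proj(S,(p[0]+.057*np.cos(1.457),p[1]+.057*np.sin(1.457),.145)))
```

```text
81 [327.13146744 169.33567202]
83.5 [328.43567232 169.49789803]
86 [329.75569834 169.63345554]
[311.12998679 141.38015636] [360.03922892 162.75131845]
collar [308.66536425 181.06634211] [361.66786042 208.22202462] [328.77358798 207.7908554 ]
```

In the tool's units: -0.075 m / 0.3 = -0.25, 0.001 m / 0.3 = 0.0033.

Request:
{"method": "arm_command", "body": {
  "targets": [0,0,0,0.0033,0,-0.0333,-0.3,0,0,0,0.0033,0,-0.0833,-0.3,0,0,0,0.0033,0,-0.1333,-0.3,0,0,0,0.0033,0,-0.1833,-0.3,0,0,0,0.0033,0,-0.2233,-0.3,0,0,0,0.0033,0,-0.25,-0.3,0,0,0,0.0033,0,-0.25,-0.3,0,0,0,0.0033,0,-0.25,-0.3]
}}

```text
clock: 5.58
tcp_pos: [0.5131, -0.1695, 0.183]
tcp_rot: [0.212, 0.977, 0.0, -0.0]
contact_force: [-0.7, 0.5, -2.2]
grip_width: 0.0371
grasp_force: 50.9
```

Request:
{"method": "arm_command", "body": {
  "targets": [0,0,0,0,0,-0.0033,-0.3,0,0,0,0,0,-0.0067,-0.3,0,0,0,0,0,-0.01,-0.3,0,0,0,0,0,-0.0133,-0.3,0,0,0,0,0,-0.0167,-0.3,0,0,0,0,0,-0.02,-0.3,0,0,0,0,0,-0.02,-0.3,0,0,0,0,0,-0.02,-0.3]
}}

```text
clock: 6.25
tcp_pos: [0.514, -0.1704, 0.1793]
tcp_rot: [0.212, 0.977, -0.0, 0.002]
contact_force: [-0.9, -1.8, 11.6]
grip_width: 0.0371
grasp_force: 52.5
```

Run:
```python
from h import *
s=telemetry.read_state();print(s['tcp_pos'],Rot.from_quat(s['tcp_rot']).as_rotvec(),s['contact_force'],s['moment'])
a=grab('scene')['color']
cv2.imwrite('pics/c5.png',cv2.resize(a[140:220,290:380,::-1],(765,595)[:2],interpolation=cv2.INTER_CUBIC))
```

```text
[ 0.51398597 -0.170435    0.17927472] [ 6.66454711e-01  3.06692480e+00 -1.07114929e-03] [-0.94224572 -1.79551519 11.56837061] [ 0.30601336  0.59760656 -0.11983312]
```

View pics/c5.png

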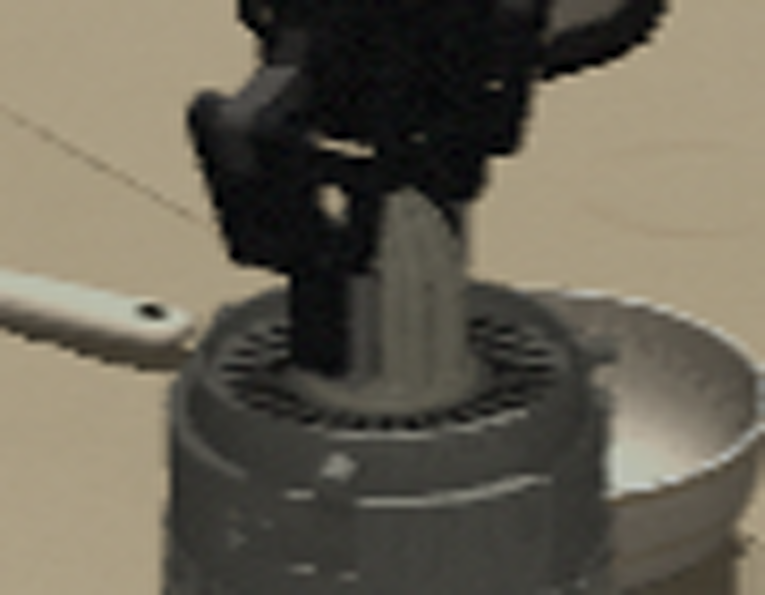

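In the tool's units: 0.002 m / 0.3 = 0.0067, -0.001 m / 0.3 = -0.0033.

Request:
{"method": "arm_command", "body": {
  "targets": [0,0,0,0,0,0.0067,-0.3,0,0,0,0.0033,-0.0017,0.0067,-0.3,0,0,0,0.0067,-0.0033,0.0067,-0.3,0,0,0,0.0067,-0.0033,0.0033,-0.3,0,0,0,0.0067,-0.0033,0,-0.3,0,0,0,0.0067,-0.0033,0,-0.3,0,0,0,0.0067,-0.0033,0,-0.3,0,0,0,0.0067,-0.0033,0,-0.3]
}}

```text
clock: 6.97
tcp_pos: [0.5149, -0.1709, 0.1769]
tcp_rot: [0.212, 0.977, -0.0, -0.0]
contact_force: [0.2, -2.8, -3.7]
grip_width: 0.0368
grasp_force: 50.9
```

```bash
cat > st.py <<'E'
from h import *
s=telemetry.read_state();F=s['contact_force']+[0,0,3.0];m=s['moment']
r=[-(m[1]+.035*F[0])/F[2],(m[0]-.035*F[1])/F[2]]
R=Rot.from_quat(s['tcp_rot']).as_matrix();print(s['tcp_pos'].round(4),'yaw',np.degrees(np.arctan2(R[1,1],R[0,1])).round(2),'tilt',R[:2,2].round(4),'F',F.round(1),'M',m.round(2),'cop',np.round(r,3),np.degrees(np.arctan2(r[1],r[0])).round())
E
python3 st.py
```

```text
[ 0.5149 -0.1709  0.1769] yaw 65.56 tilt [-0.0006 -0.0001] F [ 0.2 -2.8 -0.7] M [-0.43  0.07 -0.02] cop [0.114 0.473] 76.0
```

In the tool's units: -0.004 m / 0.3 = -0.0133, -0.003 m / 0.3 = -0.01.

Request:
{"method": "arm_command", "body": {
  "targets": [0,0,0,0,-0.0033,0,-0.3,0,0,0,0,-0.0033,-0.0033,-0.3,0,0,0,0,-0.0033,-0.0067,-0.3,0,0,0,0,-0.0033,-0.01,-0.3,0,0,0,0,-0.0033,-0.0133,-0.3,0,0,0,0,-0.0033,-0.0133,-0.3,0,0,0,0,-0.0033,-0.0133,-0.3,0,0,0,0,-0.0033,-0.0133,-0.3]
}}

```text
clock: 7.63
tcp_pos: [0.5151, -0.1718, 0.1734]
tcp_rot: [0.212, 0.977, -0.0, 0.0]
contact_force: [-0.6, -0.3, -2.2]
grip_width: 0.0372
grasp_force: 51.1
```

```bash
python3 st.py
```

```text
[ 0.5151 -0.1718  0.1734] yaw 65.56 tilt [ 0.0001 -0.0001] F [-0.6 -0.3  0.8] M [-0.15  0.02 -0.  ] cop [ 0.007 -0.167] -87.0
```

In the tool's units: -0.004 m / 0.3 = -0.0133, -0.003 m / 0.3 = -0.01.

Request:
{"method": "arm_command", "body": {
  "targets": [0,0,0,0,0,-0.0033,-0.3,0,0,0,0,0,-0.0067,-0.3,0,0,0,0,0,-0.01,-0.3,0,0,0,0,0,-0.0133,-0.3,0,0,0,0,0,-0.0133,-0.3,0,0,0,0,0,-0.0133,-0.3,0,0,0,0,0,-0.0133,-0.3,0,0,0,0,0,-0.0133,-0.3]
}}

```text
clock: 8.3
tcp_pos: [0.5147, -0.1724, 0.1691]
tcp_rot: [0.212, 0.977, -0.0, -0.0]
contact_force: [-1.3, -4.0, -3.1]
grip_width: 0.0373
grasp_force: 51.0
```

```bash
python3 st.py
```

```text
[ 0.5147 -0.1724  0.1691] yaw 65.52 tilt [-0.0008 -0.0005] F [-1.3 -4.  -0.1] M [-1.    0.27 -0.14] cop [1.946 7.434] 75.0
```

In the tool's units: -0.006 m / 0.3 = -0.02, -0.005 m / 0.3 = -0.0167, -0.5 degrees / 360 = -0.0014.

Request:
{"method": "arm_command", "body": {
  "targets": [0,0,-0.0014,0,-0.0033,-0.0033,-0.3,0,0,-0.0014,0,-0.0033,-0.0067,-0.3,0,0,-0.0014,0,-0.0033,-0.01,-0.3,0,0,-0.0014,0,-0.0033,-0.0133,-0.3,0,0,-0.0014,0,-0.0033,-0.0167,-0.3,0,0,-0.0014,0,-0.0033,-0.02,-0.3,0,0,-0.0014,0,-0.0033,-0.02,-0.3,0,0,-0.0014,0,-0.0033,-0.02,-0.3]
}}

```text
clock: 8.97
tcp_pos: [0.5152, -0.1726, 0.1632]
tcp_rot: [0.216, 0.976, 0.0, 0.0]
contact_force: [-0.6, -2.1, -2.5]
grip_width: 0.0368
grasp_force: 51.1
```

```bash
python3 st.py
```

```text
[ 0.5152 -0.1726  0.1632] yaw 65.08 tilt [0.0001 0.0003] F [-0.6 -2.1  0.5] M [-0.47  0.18 -0.06] cop [-0.345 -0.855] -112.0
```

Going well; lugs are in the mouths. Continue to the slot floor.

In the tool's units: -0.009 m / 0.3 = -0.03, -0.0075 m / 0.3 = -0.025, -0.3 degrees / 360 = -0.0008.

Request:
{"method": "arm_command", "body": {
  "targets": [0,0,-0.0008,0,-0.0017,-0.005,-0.3,0,0,-0.0008,0,-0.0017,-0.01,-0.3,0,0,-0.0008,0,-0.0017,-0.015,-0.3,0,0,-0.0008,0,-0.0017,-0.02,-0.3,0,0,-0.0008,0,-0.0017,-0.025,-0.3,0,0,-0.0008,0,-0.0017,-0.03,-0.3,0,0,-0.0008,0,-0.0017,-0.03,-0.3,0,0,-0.0008,0,-0.0017,-0.03,-0.3]
}}

```text
clock: 9.63
tcp_pos: [0.5152, -0.173, 0.1542]
tcp_rot: [0.218, 0.976, 0.0, 0.0]
contact_force: [-0.5, 0.3, -2.7]
grip_width: 0.0367
grasp_force: 51.0
```

```bash
python3 st.py
```

```text
[ 0.5152 -0.173   0.1542] yaw 64.78 tilt [0.0001 0.0004] F [-0.5  0.3  0.3] M [-0.01 -0.09  0.  ] cop [ 0.363 -0.072] -11.0
```

In the tool's units: -0.005 m / 0.3 = -0.0167, -0.004 m / 0.3 = -0.0133.

Request:
{"method": "arm_command", "body": {
  "targets": [0,0,0,0,0,-0.0033,-0.3,0,0,0,0,0,-0.0067,-0.3,0,0,0,0,0,-0.01,-0.3,0,0,0,0,0,-0.0133,-0.3,0,0,0,0,0,-0.0167,-0.3,0,0,0,0,0,-0.0167,-0.3,0,0,0,0,0,-0.0167,-0.3,0,0,0,0,0,-0.0167,-0.3]
}}

```text
clock: 10.3
tcp_pos: [0.5151, -0.1732, 0.1505]
tcp_rot: [0.218, 0.976, -0.0, 0.0]
contact_force: [-2.4, 1.2, 8.3]
grip_width: 0.0369
grasp_force: 52.4
```

```bash
python3 st.py
```

```text
[ 0.5151 -0.1732  0.1505] yaw 64.76 tilt [ 0.0006 -0.0004] F [-2.4  1.2 11.3] M [ 0.17  0.45 -0.  ] cop [-0.033  0.011] 161.0
```

In the tool's units: 0.001 m / 0.3 = 0.0033, -20 degrees / 360 = -0.0556.

Request:
{"method": "arm_command", "body": {
  "targets": [0,0,-0.0056,0,0,0.0033,-0.3,0,0,-0.0139,0,0,0.0033,-0.3,0,0,-0.0222,0,0,0.0033,-0.3,0,0,-0.0306,0,0,0.0033,-0.3,0,0,-0.0389,0,0,0.0033,-0.3,0,0,-0.0472,0,0,0.0033,-0.3,0,0,-0.0556,0,0,0.0033,-0.3,0,0,-0.0556,0,0,0.0033,-0.3]
}}

```text
clock: 10.97
tcp_pos: [0.5149, -0.1729, 0.1506]
tcp_rot: [0.385, 0.923, -0.0, -0.0]
contact_force: [-2.0, 0.8, 2.7]
grip_width: 0.0368
grasp_force: 51.6
```

```bash
python3 st.py
```

```text
[ 0.5149 -0.1729  0.1506] yaw 44.66 tilt [-0.0003 -0.    ] F [-2.   0.8  5.7] M [ 0.13  0.35 -0.12] cop [-0.049  0.018] 160.0
```

In the tool's units: -0.001 m / 0.3 = -0.0033, -9 degrees / 360 = -0.025.

Request:
{"method": "arm_command", "body": {
  "targets": [0,0,-0.0042,0,0,-0.0033,-0.3,0,0,-0.0083,0,0,-0.0033,-0.3,0,0,-0.0125,0,0,-0.0033,-0.3,0,0,-0.0167,0,0,-0.0033,-0.3,0,0,-0.0194,0,0,-0.0033,-0.3,0,0,-0.0222,0,0,-0.0033,-0.3,0,0,-0.025,0,0,-0.0033,-0.3,0,0,-0.025,0,0,-0.0033,-0.3]
}}

```text
clock: 11.63
tcp_pos: [0.5149, -0.1736, 0.1491]
tcp_rot: [0.456, 0.89, -0.0, -0.0]
contact_force: [-0.8, -0.5, -0.6]
grip_width: 0.037
grasp_force: 51.2
```

```bash
python3 st.py
```

```text
[ 0.5149 -0.1736  0.1491] yaw 35.68 tilt [-0.0003 -0.0003] F [-0.8 -0.5  2.4] M [-0.05  0.12 -0.04] cop [-0.04  -0.012] -163.0
```

Dropped begins (z 149.1, force fell). Lower, with a touch more turn.

In the tool's units: -0.006 m / 0.3 = -0.02, -0.005 m / 0.3 = -0.0167, -0.6 degrees / 360 = -0.0017.

Request:
{"method": "arm_command", "body": {
  "targets": [0,0,-0.0008,0,0,-0.0033,-0.3,0,0,-0.0017,0,0,-0.0067,-0.3,0,0,-0.0017,0,0,-0.01,-0.3,0,0,-0.0017,0,0,-0.0133,-0.3,0,0,-0.0017,0,0,-0.0167,-0.3,0,0,-0.0017,0,0,-0.02,-0.3,0,0,-0.0017,0,0,-0.02,-0.3,0,0,-0.0017,0,0,-0.02,-0.3]
}}

```text
clock: 12.3
tcp_pos: [0.5143, -0.1736, 0.1436]
tcp_rot: [0.461, 0.888, -0.0, -0.0]
contact_force: [-4.7, -0.8, 5.0]
grip_width: 0.0362
grasp_force: 52.0
```

```bash
python3 st.py
```

```text
[ 0.5143 -0.1736  0.1436] yaw 35.13 tilt [-0.0012 -0.0003] F [-4.7 -0.8  8. ] M [-0.38  0.89 -0.16] cop [-0.091 -0.044] -154.0
```

In the tool's units: -0.001 m / 0.3 = -0.0033.

Request:
{"method": "arm_command", "body": {
  "targets": [0,0,0,-0.0033,0,-0.0033,-0.3,0,0,0,-0.0033,0,-0.0033,-0.3,0,0,0,-0.0033,0,-0.0033,-0.3,0,0,0,-0.0033,0,0,-0.3,0,0,0,-0.0033,0,0,0,0,0,0,-0.0033,0,0,0.2,0,0,0,-0.0033,0,0,0.3,0,0,0,-0.0033,0,0,0.3]
}}

```text
clock: 12.97
tcp_pos: [0.5148, -0.1728, 0.1432]
tcp_rot: [0.46, 0.888, 0.0, 0.0]
contact_force: [0.3, -1.4, 0.6]
grip_width: 0.0553
grasp_force: 0.0
```

```bash
python3 st.py
```

```text
[ 0.5148 -0.1728  0.1432] yaw 35.21 tilt [0.0013 0.0005] F [ 0.3 -1.4  3.6] M [-0.02  0.03 -0.01] cop [-0.01   0.008] 142.0
```

In the tool's units: 0.13 m / 0.3 = 0.4333, 0.03 m / 0.3 = 0.1.

Request:
{"method": "arm_command", "body": {
  "targets": [0,0,0,0,0,0.0167,0.3,0,0,0,0,0,0.05,0.3,0,0,0,0,0,0.1,0.3,0,0,0,0,0,0.1667,0.3,0,0,0,0,0,0.25,0.3,0,0,0,0,0,0.3333,0.3,0,0,0,0,0,0.4,0.3,0,0,0,0,0,0.4333,0.3]
}}

```text
clock: 13.63
tcp_pos: [0.5154, -0.1735, 0.2771]
tcp_rot: [0.46, 0.888, 0.001, 0.003]
contact_force: [0.5, -0.0, -0.1]
grip_width: 0.0555
grasp_force: 0.0
```

```bash
python3 - <<'E'
from h import *
a=grab('scene')['color'];w=grab('wrist')['color']
cv2.imwrite('pics/c6.png',np.hstack([cv2.resize(a[150:240,290:380,::-1],(400,400),interpolation=cv2.INTER_CUBIC),cv2.resize(w[80:400,160:480,::-1],(400,400))]))
E
python3 st.py
```

```text
[ 0.5155 -0.1736  0.2762] yaw 35.16 tilt [ 0.0057 -0.0014] F [-0.5 -0.9  2.4] M [ 0.01 -0.02 -0.02] cop [0.016 0.016] 44.0
```

View pics/c6.png

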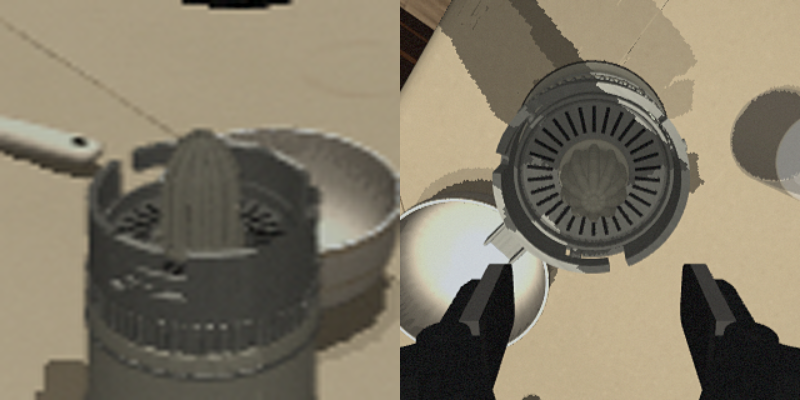

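```bash
python3 -c "
from workcell import ctrl
print(ctrl.hand_in())"
```

```text
the job is handed in; nothing more can be done
None
```

I hung the strainer in the collar, turned it about 30° clockwise until it dropped 6.9 mm (the notches are 7 mm deep), then released it and handed the job in; the last pictures show it level, but the judge returned no verdict.

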